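Shut the fine knob of a coaxial metering valve and cap it

TASK

The reactor is going to be serviced, so shut off its gas at the metering valve: turn only the small orange inner knob clockwise (seen from above) until you feel its needle come onto the seat, then nip it up snug without forcing it, and do not let the big black coarse ring around it turn. Then set the blue splash cap gently over the valve, all the way down on the valve's top face, let go, and leave everything else on the bench where it is.

Things in the scene. Friction and masses are not known exactly. Their poses are not given: they have to be found in the camera images.
- valve: Coaxial metering valve, fixed; origin at the centre of its underside, z up, x towards its gauge. Base plate 150 x 150 mm, aluminium body 110 x 110 mm with a flat top face 52 mm above the bench. Gauge 46 mm across, centre 85 mm along x, top 7 mm above the top face. Pipes on both y sides reach 108 mm out, below the top face.
- cap_seat (a point): Centre of the valve's top face, z up along the common axis of both knobs. Around it stands a steel centring disc, 65 mm across and 4 mm high; on that the black coarse ring, 60 mm across, its upper face 18 mm above this point; on that the fine knob, its top 47.5 mm above this point. The cap's rim comes down on the top face, around the disc.
- ring_mark (a point): White index mark on the upper face of the coarse ring, 25 mm from the axis, x radially outward. The ring starts at any angle and turns when its friction of 0.32 N m is overcome. It must stay put (more than 2 mm at this mark, 5 degrees, is too much). The fine stage sits inside the coarse stem: forcing the closed fine knob drags the ring round too.
- knob_grip (a point): Middle of the fine knob's orange grip bar, on the axis, 15.5 mm above the ring's upper face. The bar is 30 mm long (x, white pointer line on its +x half), 12 mm wide (y: pinch it here, from above) and 24 mm tall, on a steel disc 30 mm across whose top is 5.5 mm above the ring: keep the fingertips clear of disc and ring.
- fine_knob: Fine knob; origin on the axis at the ring's upper face, x as the pointer. Clockwise it runs with 0.03 N m until its needle meets the elastic seat in the valve, 0.4 to 1.9 rad on (the pointer does not tell where); from there the torque climbs about 1.2 N m per rad. 0.16 to 0.26 N m is snug, over 0.32 drags the ring. Let go, it eases back a little but stays shut. 0.4 rad or more the other way: hard stop.
- cap_grip (a point): Middle of the round grip on the blue splash cap (24 mm across, from 8 mm below to 10 mm above this point), on the cap's axis, 68 mm above its lower rim. The cap is an upside-down cup: 78 mm outside, 72 mm inside, 54 mm tall without the grip, inner ceiling 50 mm above the rim, about 0.09 kg, loose, standing on its rim on the bench.
- cap_mouth (a point): Centre of the cap's open lower rim, z up along the cap's axis.
- cap: The whole blue splash cap; origin at the centre of its open lower rim.
- beaker: Bystander: clear plastic measuring beaker, 72 across, 95 mm tall, open top, loose; origin at the centre of its underside. Leave it alone.
- reagent: Bystander: small amber reagent bottle, 40 across, 85 mm tall, loose; origin at the centre of its underside. Leave it alone.
- media_jar: Bystander: reddish media jar with a white lid, 70 across, 85 mm tall, loose; origin at the centre of its underside. Leave it alone.
- union_nut: Bystander: loose grey pipe-union nut lying flat, 60 across, 22 mm tall, loose; origin at the centre of its underside. Leave it alone.
- elbow: Bystander: grey pipe elbow, two legs of 55, 38 mm thick, loose; origin at the centre of its underside. Leave it alone.
- brush: Bystander: cleaning brush lying on the bench, its length along its x axis, loose. Leave it alone.
Not all that is in view belongs to the job. What is shaped like the valve but purple is not meant.

How it is judged:
By the outcome, as a careful person would: the job done as asked, in the order asked, and still so for the second after the job is handed in, with the robot touching nothing.
It also fails if it takes over 72 s, if anything falls off the work surface, if the arm or the gripper's body presses on something with over 40 N, if the wrist force passes 120 N, or if a joint passes its speed limit or range.

ROBOT

A 6-joint arm with a two-finger parallel gripper is mounted at the origin on the work surface. World frame = base frame: x ahead of the robot, y to its left, z up, the work surface at z = 0. Lengths are in m, angles in rad, forces in N, time in s.
With the tool pointing down it reaches from about 0.275 to 0.725 m from the base axis. Payload 15.9 kg.
Tool frame: the origin (TCP) lies midway between the tips of the shut fingers; the grasp point (between the pads) lies 19 mm behind it; y points along the fingers, z is the direction in which the jaws open and shut, and the axes are right-handed (so a half turn about y gives the same grasp; the last joint's range is limited). The gripper opens to 85 mm and grips with 20 to 120 N. Pads are 22 mm wide; open, the fingers measure 114 mm over their backs; the gripper's body (76 mm by 85 mm) begins 54 mm behind the grasp point. The pads swing forward as they close: fully open they stand 13 mm farther back than shut.
Start: joints at [-1.16, 0.213, -0.034, 1.323, 0, 1.571], TCP at [0.2, -0.458, 0.231] pointing down, gripper open.
Joint ranges: [-2.98, 2.98], [-0.74, 1.72], [-1.14, 1.35], [-2.1, 2.04], [-1.57, 1.44], [-3.14, 3.14]. Speed limits (rad/s): [1.89, 1.89, 2.39, 2.57, 3.14, 3.14].

INTERFACE

Orientations are given as a unit quaternion [x, y, z, w].
In Python, from rig import robot gives the robot as it stands. The module is installed in compiled form; this text tells all that it offers.
- The arm moves only by the tool send_rows, never from a script. Its argument "commands" is a list of rows, each a list of 3 entries, a list of its own where there are three numbers: the turn, a rotation vector about the tool's x, y, z in degrees, then the shift along the tool's x, y, z in cm, then the finger opening in cm, from 0 to 8.54. A call has 1 to 5 rows; each row shifts and turns the commanded pose from where the row before left it, along the tool's axes as they then stand; what a row does not reach is not made up. A row lasts 1/8 s, in which the tool goes at most 62.5 mm and 10.7 degrees, less where a joint would pass 70% of its speed; a pose out of reach is approached as far as the arm can. A call is refused whole if a number of a shift passes 6.25 or a number of a turn 10.7, either way. A call with a gripper value outside its range is refused whole. The fingers move at their own pace and stop on an object; "squeeze" is the grip in N (left out, the last holds). Time passes only in rows, so rows that do not move let the fingers close. It gives the time, the measured TCP pose, the force and the opening at its end, in the units of the state.
- robot.observe(): the state, without advancing time (a new reading comes with each control period).
- robot.get_image(name): name is "scene" or "top" or "wrist"; returns the picture (400x640x3 uint8, red, green, blue); there is no depth.
- robot.get_calibration(name): a dict with "camera_matrix" (3x3 intrinsics, pixels), "extrinsics" (4x4, takes a point from camera to world coordinates). Camera axes: x right, y up, looking along -z (the intrinsics and any distortion apply to the point x, -y, -z); pixel columns grow to the right and rows downward; lengths in m; the calibration is good to about 2 mm. The wrist camera is an equidistant fisheye: a pixel r from the principal point sees the ray r / f radians off the axis. A picture is of the moment at which its call begins: read the wrist's pose just before it. get_calibration takes no time and is no camera call; for the wrist camera it gives the pose at the moment of the call.
- robot.job_done(): hands the job in, once; it reports no verdict.
Trained networks look in the newest picture that a camera, given by its name, has taken for a name from the list of things; names that differ only in an ending like _2 or _b are one class to them, and where a whole thing is asked for, a point or a joint stands for the part that bears it (a point fixed in the world has none). Each returns a list of dicts, best first, with "confidence" (0 to 1); they miss things now and then, are a little off and sometimes report something else, mostly with a low value. They report only what shows in the picture. A call takes as long as a camera call. They do not tell look-alikes from the thing itself.
- robot.regions_of(target, camera): "pixels" (400x640 bool, what is visible of it).
- robot.landmark_of(target, camera): "xyz" ([x, y, z] in m, in world coordinates, good to about 4 mm: a listed point, or the origin of a listed thing).
The state is a dict: "clock": time; "joint_positions": joint angles; "joint_vel": joint speeds; "joint_torque": joint torques, N m; "eef_pos": TCP position; "orientation": TCP orientation; "contact_force": force on the tool from outside, world axes, zero at the start; "moment": the same for the moment, N m; "gripper_width": opening from 0.0 (shut) to 1.0 (fully open).
Only numpy, scipy, OpenCV 4.12 (cv2) and the standard library are available. Lean on these libraries where they do the work, as an engineer would, in place of code of your own. Each camera call takes 0.05 s, during which the arm holds its last target.

## Working session

There is one attempt and no reset: what is moved stays moved. The work goes in short steps, Python scripts to look and compute and a tool call to move; the robot and the scene stay as the last step left them, time stands still between calls to the robot, and variables do not carry over. Pictures are saved under pics/ and viewed, and the job is handed in when it is done.

Besides the shell and the picture viewer there is one more tool, called after "Emit:" in YAML: its name, and indented under it one key for each argument. send_rows: Moves the arm, as the interface text tells. Its arguments: {"type":"object","properties":{"commands":{"type":"array","items":{"type":"array"}},"squeeze":{"type":"number"}},"required":["commands"]}

```bash
mkdir -p pics; ls; python3 - <<'E'
from rig import robot
import cv2,numpy as np
s=robot.observe()
print({k:np.round(v,3).tolist() for k,v in s.items()})
for n in ["scene","top"]:
    im=robot.get_image(n); cv2.imwrite(f"pics/{n}0.png",im[:,:,::-1])
    c=robot.get_calibration(n); print(n,np.round(c["camera_matrix"],1).tolist(),np.round(c["extrinsics"],3).tolist(),[k for k in c])
    for t in ["cap_seat","knob_grip","ring_mark","fine_knob","cap_grip","cap_mouth","valve"]:
        print(t,[(np.round(d["xyz"],4).tolist(),round(d["confidence"],2)) for d in robot.landmark_of(t,n)])
print(robot.observe()["clock"])
E
```

```text
pics
{'clock': 0.0, 'joint_positions': [-1.16, 0.213, -0.035, 1.324, -0.0, 1.571], 'joint_vel': [0.0, -0.0, 0.0, 0.001, 0.001, 0.001], 'joint_torque': [-0.001, -68.617, 48.712, 0.018, 0.0, -0.0], 'eef_pos': [0.2, -0.458, 0.231], 'orientation': [-0.144, 0.693, -0.692, 0.144], 'contact_force': [0.006, 0.02, 0.541], 'moment': [-0.049, 0.016, 0.022], 'gripper_width': 1.0}
scene [[377.3, 0.0, 316.0], [0.0, 377.3, 207.6], [0.0, 0.0, 1.0]] [[-0.335, -0.507, 0.795, 1.412], [0.942, -0.181, 0.281, 0.302], [0.002, 0.843, 0.538, 0.662], [0.0, 0.0, 0.0, 1.0]] ['camera_matrix', 'extrinsics']
cap_seat [([0.3396, 0.0171, 0.0539], 0.84), ([0.5744, 0.0969, 0.0475], 0.67)]
knob_grip [([0.5807, 0.0955, 0.0901], 0.58), ([0.3403, 0.0205, 0.0892], 0.38), ([0.7023, 0.298, 0.0033], 0.25), ([0.3979, -0.1681, -0.0031], 0.17)]
ring_mark [([0.5908, 0.1185, 0.0691], 0.69), ([0.3601, 0.0292, 0.0696], 0.64), ([0.5365, 0.3412, 0.0666], 0.47)]
fine_knob [([0.5826, 0.0976, 0.0674], 0.49), ([0.3388, 0.0177, 0.0661], 0.4)]
cap_grip [([0.5336, 0.3448, 0.0718], 0.69)]
cap_mouth [([0.5353, 0.3422, -0.0016], 0.75)]
valve [([0.3421, 0.0181, -0.0014], 0.86), ([0.579, 0.0975, 0.003], 0.59), ([0.3964, -0.1626, -0.0038], 0.51)]
top [[369.4, 0.0, 317.8], [0.0, 369.4, 196.7], [0.0, 0.0, 1.0]] [[0.03, 0.994, -0.107, 0.463], [-0.998, 0.035, 0.044, 0.003], [0.048, 0.106, 0.993, 0.907], [0.0, 0.0, 0.0, 1.0]] ['camera_matrix', 'extrinsics']
cap_seat [([0.3367, 0.0196, 0.0555], 0.85), ([0.5778, 0.0993, 0.0513], 0.78), ([0.7002, 0.301, -0.001], 0.54)]
knob_grip [([0.5817, 0.0941, 0.0906], 0.67), ([0.3416, 0.0178, 0.0939], 0.55)]
ring_mark [([0.3597, 0.036, 0.0722], 0.87), ([0.5851, 0.1203, 0.0725], 0.82)]
fine_knob [([0.588, 0.1216, 0.0715], 0.7), ([0.5764, 0.0969, 0.0663], 0.63), ([0.3434, 0.018, 0.0688], 0.6)]
cap_grip [([0.5355, 0.3482, 0.0645], 0.74)]
cap_mouth [([0.5314, 0.3478, -0.0001], 0.92)]
valve [([0.3403, 0.0178, 0.002], 0.58)]
0.8
```

View pics/scene0.png

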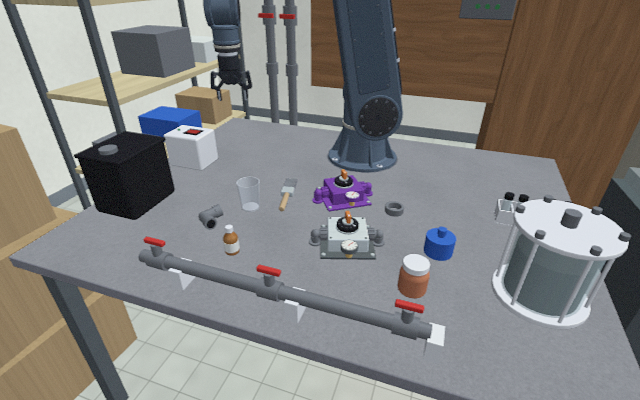

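View pics/top0.png

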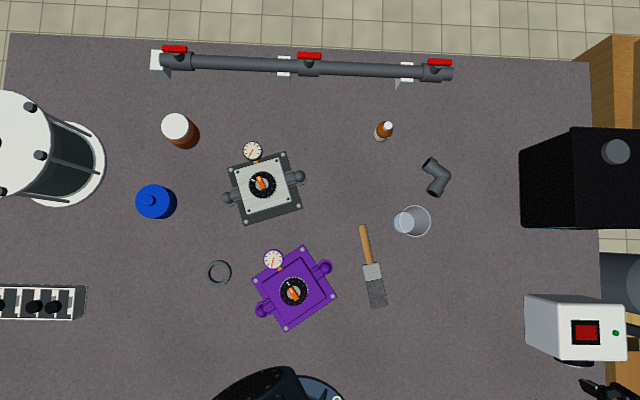

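```bash
python3 - <<'E'
import cv2
a=cv2.imread("pics/top0.png")
import numpy as np
c1=cv2.resize(a[80:260,190:430],None,fx=3.3,fy=3.3,interpolation=cv2.INTER_CUBIC)
cv2.imwrite("pics/crop_top.png",c1); print(c1.shape)
E
```

```text
(594, 792, 3)
```

View pics/crop_top.png

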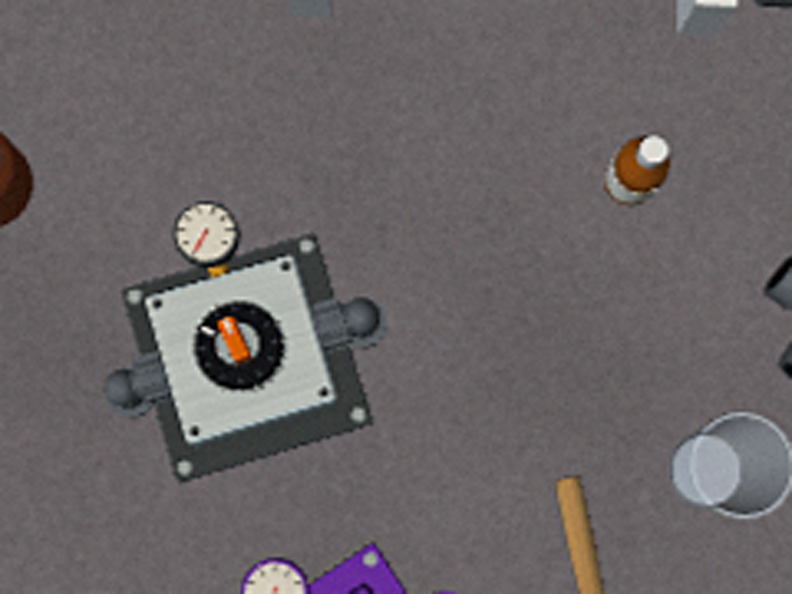

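The aluminium valve is at top (262,184), scene (347,236). The purple look-alike is at top (293,291), scene (343,190). The crop confirms the aluminium one is meant: silver body, gauge on its far side, and an orange bar on a black ring. The cap is at top (156,201).

```bash
cat > h.py <<'E'
from rig import robot
import numpy as np, cv2
from scipy.spatial.transform import Rotation as Rn
def st():
    s=robot.observe(); R=Rn.from_quat(s["orientation"]).as_matrix()
    return s,R
def show():
    s,R=st()
    print("t",round(s["clock"],3),"p",np.round(s["eef_pos"],4),"q",np.round(s["joint_positions"],3),"w",round(s["gripper_width"],3))
    print("zaz",round(np.degrees(np.arctan2(R[1,2],R[0,2])),2),"y",np.round(R[:,1],4),"F",np.round(s["contact_force"],2),"M",np.round(s["moment"],3))
    return s,R
def plan(p,zaz,v=True):
    s,R=st(); a=np.radians(zaz)
    y=np.array([0,0,-1.]); z=np.array([np.cos(a),np.sin(a),0]); x=np.cross(y,z)
    T=np.stack([x,y,z],1)
    d=np.array(p)-s["eef_pos"]
    print("rotvec tool deg",np.round(np.degrees(Rn.from_matrix(R.T@T).as_rotvec()),2),"shift now-axes cm",np.round(R.T@d*100,2),"in target axes",np.round(T.T@d*100,2))
E
python3 -c "
from h import *
show(); c=robot.get_calibration('wrist'); print(c); s,R=st(); print(R)
plan([.579,.097,.25],111);plan([.579,.097,.25],-69)"
```

```text
t 0.8 p [ 0.1997 -0.4584  0.2313] q [-1.16   0.213 -0.034  1.324  0.     1.571] w 1.001
zaz -66.46 y [ 0. -0. -1.] F [ 0.32 -0.02 -0.3 ] M [-0.022  0.04   0.001]
{'camera_matrix': array([[309.70691629,   0.        , 314.0776193 ],
       [  0.        , 309.70691629, 203.14763477],
       [  0.        ,   0.        ,   1.        ]]), 'extrinsics': array([[ 0.3997885 ,  0.87519778,  0.2723931 ,  0.26876535],
       [-0.91660652,  0.38131162,  0.12014132, -0.42858464],
       [ 0.00128076, -0.29770841,  0.95465599,  0.37519917],
       [ 0.        ,  0.        ,  0.        ,  1.        ]])}
[[-9.16800648e-01  4.41114947e-05  3.99345176e-01]
 [-3.99345177e-01 -1.05020991e-05 -9.16800649e-01]
 [-3.62474843e-05 -9.99999999e-01  2.72440439e-05]]
rotvec tool deg [  -0.   -177.46    0.  ] shift now-axes cm [-56.96  -1.87 -35.77] in target axes [55.32 -1.87 38.26]
rotvec tool deg [-0.    2.54 -0.  ] shift now-axes cm [-56.96  -1.87 -35.77] in target axes [-55.32  -1.87 -38.26]
```

Emit:
send_rows:
  commands:
    - [[0,0,0],[-4.75,0,-3.0],8.5]
    - [[0,0,0],[-4.75,0,-3.0],8.5]
    - [[0,0,0],[-4.75,0,-3.0],8.5]
    - [[0,0,0],[-4.75,0,-3.0],8.5]
    - [[0,0,0],[-4.75,0,-3.0],8.5]

```text
clock: 1.42
eef_pos: [0.3583, -0.2245, 0.2315]
orientation: [0.144, -0.692, 0.692, -0.144]
contact_force: [0.8, -0.5, -0.8]
gripper_width: 0.999
```

```bash
python3 -c "
from h import *
show();plan([.579,.097,.25],111);plan([.579,.097,.25],-69)"
```

```text
t 1.425 p [ 0.3583 -0.2245  0.2315] q [-0.56   0.054 -0.219  1.297  0.     2.171] w 0.999
zaz -66.48 y [ 6.e-04 -3.e-04 -1.e+00] F [ 0.75 -0.46 -0.82] M [-0.084 -0.005 -0.025]
rotvec tool deg [-4.0000e-02 -1.7748e+02  5.0000e-02] shift now-axes cm [-33.07  -1.85 -20.66] in target axes [32.13 -1.85 22.1 ]
rotvec tool deg [-0.03  2.52 -0.02] shift now-axes cm [-33.07  -1.85 -20.66] in target axes [-32.13  -1.85 -22.1 ]
```

Emit:
send_rows:
  commands:
    - [[0,0,0],[-4.75,0,-3.0],8.5]
    - [[0,0,0],[-4.75,0,-3.0],8.5]
    - [[0,0,0],[-4.75,0,-3.0],8.5]
    - [[0,0,0],[-4.75,0,-3.0],8.5]
    - [[0,0,0],[-4.75,0,-3.0],8.5]

```text
clock: 2.05
eef_pos: [0.5162, 0.0082, 0.2314]
orientation: [0.144, -0.692, 0.692, -0.144]
contact_force: [1.1, -0.3, 0.4]
gripper_width: 0.995
```

Emit:
send_rows:
  commands:
    - [[0,0,0],[-4.75,0,-3.0],8.5]
    - [[0,0,0],[-4.3,0,-2.6],8.5]
    - [[0,0,0],[0,0,0],8.5]
    - [[0,0,0],[0,0,0],8.5]

```text
clock: 2.55
eef_pos: [0.5757, 0.0936, 0.2311]
orientation: [0.145, -0.692, 0.692, -0.144]
contact_force: [-0.3, -0.3, -0.2]
gripper_width: 0.997
```

```bash
python3 - <<'E'
from h import *
show()
im=robot.get_image("wrist"); cv2.imwrite("pics/w1.png",im[:,:,::-1])
for t in ["cap_seat","knob_grip","ring_mark","fine_knob"]:
    print(t,[(np.round(d["xyz"],4).tolist(),round(d["confidence"],2)) for d in robot.landmark_of(t,"wrist")])
E
```

```text
t 2.55 p [0.5757 0.0936 0.2311] q [ 0.161  0.39   0.207  1.388 -0.     2.892] w 0.997
zaz -66.45 y [-6.e-04 -3.e-04 -1.e+00] F [-0.31 -0.26 -0.2 ] M [ 0.029  0.044 -0.024]
cap_seat [([0.5805, 0.0917, 0.0498], 0.96), ([0.3402, 0.0161, 0.0509], 0.7), ([0.5781, 0.0967, 0.0915], 0.23)]
knob_grip [([0.5803, 0.0992, 0.0895], 0.7)]
ring_mark [([0.5918, 0.118, 0.0663], 0.94), ([0.3611, 0.034, 0.0718], 0.68)]
fine_knob [([0.5757, 0.0968, 0.0735], 0.75), ([0.7253, -0.1871, 0.0021], 0.4)]
```

View pics/w1.png

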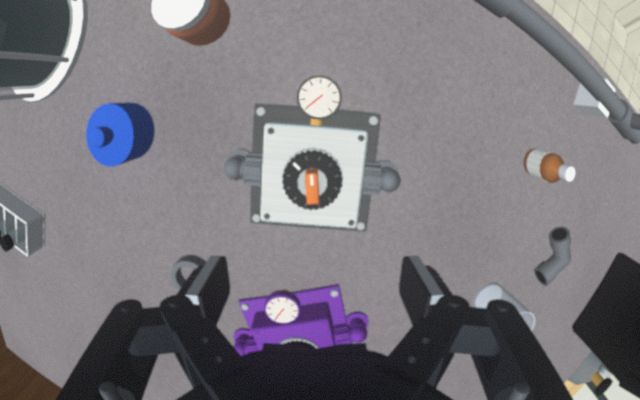

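The fisheye view shows the aluminium valve centred at about (313,180). The orange bar runs from (312,168) to (313,205), the ring mark is at (296,167), and the cap is at (105,135). Next I turn the wrist the other way round, which leaves room for the clockwise turn and gives a second view.

Emit:
send_rows:
  commands:
    - [[0,-10.5,0],[0,0,0],8.5]
    - [[0,-10.5,0],[0,0,0],8.5]
    - [[0,-10.5,0],[0,0,0],8.5]
    - [[0,-10.5,0],[0,0,0],8.5]
    - [[0,-10.5,0],[0,0,0],8.5]

```text
clock: 3.42
eef_pos: [0.5758, 0.0933, 0.2316]
orientation: [0.437, -0.556, 0.556, -0.437]
contact_force: [-0.5, 0.3, 0.9]
gripper_width: 0.996
```

Emit:
send_rows:
  commands:
    - [[0,-10.5,0],[0,0,0],8.5]
    - [[0,-10.5,0],[0,0,0],8.5]
    - [[0,-10.5,0],[0,0,0],8.5]
    - [[0,-10.5,0],[0,0,0],8.5]
    - [[0,-10.5,0],[0,0,0],8.5]

```text
clock: 4.05
eef_pos: [0.5758, 0.0933, 0.2316]
orientation: [-0.638, 0.305, -0.305, 0.638]
contact_force: [0.7, -0.6, 0.9]
gripper_width: 0.993
```

Emit:
send_rows:
  commands:
    - [[0,-10.5,0],[0,0,0],8.5]
    - [[0,-10.5,0],[0,0,0],8.5]
    - [[0,-10.5,0],[0,0,0],8.5]
    - [[0,-10.5,0],[0,0,0],8.5]
    - [[0,-10.5,0],[0,0,0],8.5]

```text
clock: 4.68
eef_pos: [0.5758, 0.0933, 0.2316]
orientation: [-0.707, -0.008, 0.008, 0.707]
contact_force: [0.6, -0.4, -0.0]
gripper_width: 0.996
```

Emit:
send_rows:
  commands:
    - [[0,-10.5,0],[0,0,0],5]
    - [[0,-9.5,0],[0,0,0],5]
    - [[0,0,0],[0,0,0],5]
    - [[0,0,0],[0,0,0],5]

```text
clock: 5.18
eef_pos: [0.5759, 0.0936, 0.2315]
orientation: [-0.695, -0.128, 0.128, 0.695]
contact_force: [0.3, 0.1, 0.2]
gripper_width: 0.589
```

```bash
python3 - <<'E'
from h import *
show()
im=robot.get_image("wrist"); cv2.imwrite("pics/w2.png",im[:,:,::-1])
for t in ["cap_seat","knob_grip","ring_mark","fine_knob"]:
    print(t,[(np.round(d["xyz"],4).tolist(),round(d["confidence"],2)) for d in robot.landmark_of(t,"wrist")])
c=robot.get_calibration("wrist"); np.savez("w2.npz",K=c["camera_matrix"],E=c["extrinsics"])
print(np.round(c["extrinsics"],4).tolist())
E
```

```text
t 5.175 p [0.5759 0.0936 0.2315] q [ 0.161  0.39   0.207  1.388  0.    -0.202] w 0.589
zaz 110.8 y [ 2.e-04  0.e+00 -1.e+00] F [0.27 0.09 0.22] M [-0.028  0.001  0.008]
cap_seat [([0.5779, 0.0922, 0.0485], 0.95)]
knob_grip [([0.5802, 0.1, 0.0881], 0.85)]
ring_mark [([0.5895, 0.1199, 0.0688], 0.93)]
fine_knob [([0.5739, 0.0962, 0.073], 0.7), ([0.5022, -0.2474, -0.0038], 0.34)]
[[-0.3584, -0.8912, -0.278, 0.5044], [0.9336, -0.3425, -0.1054, 0.066], [-0.0013, -0.2973, 0.9548, 0.3752], [0.0, 0.0, 0.0, 1.0]]
```

View pics/w2.png

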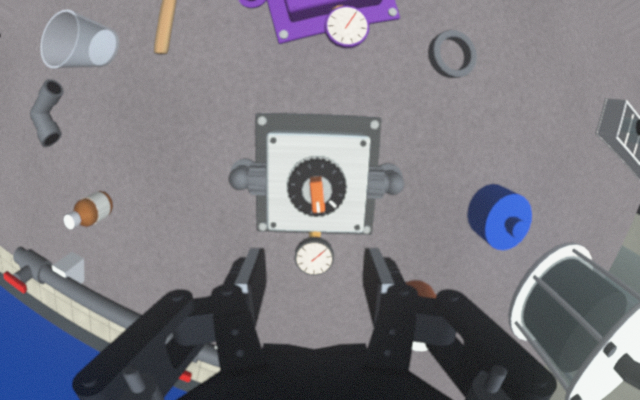

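```bash
cat >> h.py <<'E'
def ray(uv,K,E):
    uv=np.atleast_2d(uv).astype(float)
    d=uv-K[:2,2]; r=np.linalg.norm(d,axis=1); th=r/K[0,0]
    k=np.sin(th)/np.maximum(r,1e-9)
    v=np.stack([d[:,0]*k,-d[:,1]*k,-np.cos(th)],1)
    return v@E[:3,:3].T
def onplane(uv,K,E,z):
    w=ray(uv,K,E); o=E[:3,3]; return o+w*((z-o[2])/w[:,2])[:,None]
E
python3 - <<'E'
from h import *
d=np.load("w2.npz");K,E2=d["K"],d["E"]
def T(p,q):
    M=np.eye(4);M[:3,:3]=Rn.from_quat(q).as_matrix();M[:3,3]=p;return M
s,_=st()
C=np.linalg.inv(T(s["eef_pos"],s["orientation"]))@E2; np.save("C.npy",C)
a=np.radians(-66.45);R=np.stack([np.cross([0,0,-1.],[np.cos(a),np.sin(a),0]),[0,0,-1.],[np.cos(a),np.sin(a),0]],1)
M=np.eye(4);M[:3,:3]=R;M[:3,3]=[.5757,.0936,.2311];E1=M@C
for n,E,cx in (("w1",E1,(313,180)),("w2",E2,(316,187))):
    im=cv2.imread(f"pics/{n}.png"); b,g,r=[im[:,:,i].astype(int) for i in range(3)]
    orange=(r>150)&(r-b>80); 
    yy,xx=np.nonzero(orange&(np.hypot(*(np.indices(orange.shape)-np.array([cx[1],cx[0]])[:,None,None]))<28))
    P=onplane(np.stack([xx,yy],1),K,E,.0995)[:,:2]
    rc=cv2.minAreaRect((P*1000).astype(np.float32)); print(n,"orange",len(P),rc,P.mean(0))
    # top face
    light=((r+g+b)/3>150)&(abs(r-b)<40)
    nb,lab,stt,_=cv2.connectedComponentsWithStats(light.astype(np.uint8))
    # component nearest
    best=max(range(1,nb),key=lambda i:stt[i,4] if abs(stt[i,0]+stt[i,2]/2-cx[0])<25 and abs(stt[i,1]+stt[i,3]/2-cx[1])<25 else 0)
    m=(lab==best).astype(np.uint8); cn=max(cv2.findContours(m,0,cv2.CHAIN_APPROX_NONE)[0],key=cv2.contourArea)[:,0]
    P=onplane(cn,K,E,.052)[:,:2]; print("face",stt[best],cv2.minAreaRect((P*1000).astype(np.float32)))
    dark=((r+g+b)/3<70).astype(np.uint8)
    dark[np.hypot(*(np.indices(orange.shape)-np.array([cx[1],cx[0]])[:,None,None]))>36]=0
    cn=max(cv2.findContours(dark,0,cv2.CHAIN_APPROX_NONE)[0],key=cv2.contourArea)[:,0]
    for z in (.063,.070):
        P=onplane(cn,K,E,z)[:,:2]; (x,y),ax,an=cv2.fitEllipse((P*1000).astype(np.float32)); print("ring",z,x,y,ax)
E
```

```text
w1 orange 343 ((579.4207763671875, 98.46195220947266), (30.326478958129883, 11.338224411010742), 26.055830001831055) [0.57855171 0.09816103]
face [ 252  123  116  107 7210] ((579.260986328125, 98.63508605957031), (110.58354187011719, 126.79359436035156), 18.996143341064453)
ring 0.063 580.579345703125 95.85482788085938 (45.61066818237305, 50.18223571777344)
ring 0.07 582.0452880859375 96.49805450439453 (44.587310791015625, 49.05625534057617)
w2 orange 339 ((577.6731567382812, 96.87367248535156), (29.81227684020996, 11.657751083374023), 25.822790145874023) [0.57684979 0.09631855]
face [ 259  133  112  101 7078] ((578.1570434570312, 95.65774536132812), (110.08132934570312, 125.22103881835938), 19.238296508789062)
ring 0.063 578.2022094726562 96.14893341064453 (51.947776794433594, 54.266510009765625)
ring 0.07 576.5476684570312 95.47405242919922 (50.78303146362305, 53.049774169921875)
```

```bash
python3 -c "
from h import *
plan([.5785,.0976,.13],115.9)"
```

```text
rotvec tool deg [ 0.   -4.93  0.  ] shift now-axes cm [ 0.37 10.13  0.27] in target axes [ 0.4  10.13  0.23]
```

Emit:
send_rows:
  commands:
    - [[0,-4.9,0],[0,0,0],4]
    - [[0,0,0],[0.4,4,0.23],4]
    - [[0,0,0],[0,4,0],4]
    - [[0,0,0],[0,2.1,0],4]
    - [[0,0,0],[0,0,0],4]

```text
clock: 6.05
eef_pos: [0.5775, 0.0975, 0.129]
orientation: [-0.689, -0.158, 0.159, 0.689]
contact_force: [-0.2, 0.4, -0.5]
gripper_width: 0.468
```

```bash
python3 - <<'E'
from h import *
show()
im=robot.get_image("wrist"); cv2.imwrite("pics/w3.png",im[:,:,::-1])
cv2.imwrite("pics/w3c.png",cv2.resize(im[180:380,190:450,::-1],None,fx=3,fy=3))
im=robot.get_image("scene"); cv2.imwrite("pics/s3c.png",cv2.resize(im[140:280,250:450,::-1],None,fx=4,fy=4,interpolation=cv2.INTER_CUBIC))
E
```

```text
t 6.05 p [0.5775 0.0975 0.129 ] q [ 0.167  0.427  0.003  1.149  0.    -0.285] w 0.468
zaz 115.9 y [-2.8e-03 -5.0e-04 -1.0e+00] F [-0.2   0.41 -0.5 ] M [ 0.024 -0.001  0.063]
```

View pics/w3c.png

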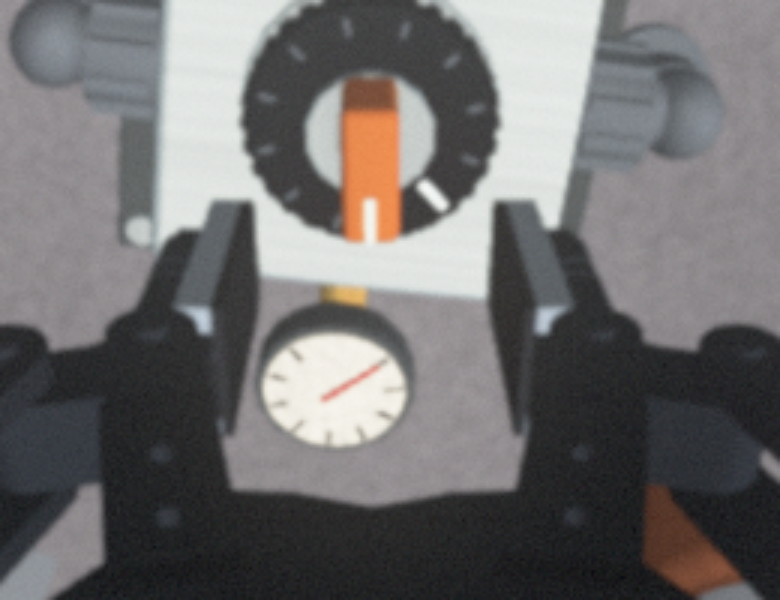

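View pics/s3c.png

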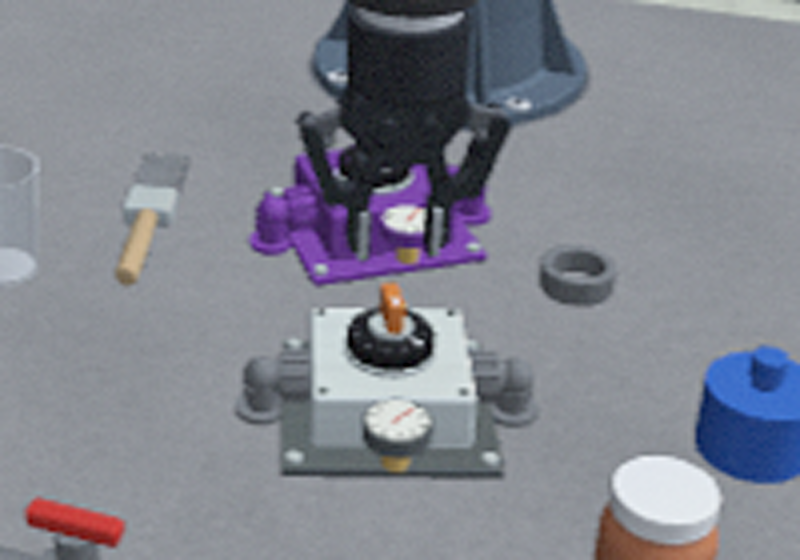

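```bash
python3 - <<'E'
from h import *
s,R=st(); c=robot.get_calibration("wrist");K,E=c["camera_matrix"],c["extrinsics"]
f=lambda u,v:(190+(u+.5)/3-.5,180+(v+.5)/3-.5)
# top face corners of bar (bright part): far edge v~110, near edge v~240
for uv in [(344,112),(397,112),(345,240),(401,240),(371,200),(370,241)]:
    print(uv,np.round(onplane(f(*uv),K,E,.0995)[0],4))
im=cv2.imread("pics/w3.png"); b,g,r=[im[:,:,i].astype(int) for i in range(3)]
o=(r>170)&(r-b>90); o[:180]=0;o[262:]=0;o[:,:295]=0;o[:,330:]=0
yy,xx=np.nonzero(o);P=onplane(np.stack([xx,yy],1),K,E,.0995)[:,:2]
print(len(P),cv2.minAreaRect((P*1000).astype(np.float32)))
plan([.5785,.0976,.081],115.9)
E
```

```text
(344, 112) [0.5697 0.0862 0.0995]
(397, 112) [0.565  0.0958 0.0995]
(345, 240) [0.5958 0.0988 0.0995]
(401, 240) [0.5906 0.1095 0.0995]
(371, 200) [0.5849 0.0996 0.0995]
(370, 241) [0.5937 0.1037 0.0995]
708 ((579.9312133789062, 97.08710479736328), (29.136409759521484, 10.954170227050781), 26.48477554321289)
rotvec tool deg [0.01 0.02 0.05] shift now-axes cm [-0.05  5.02  0.01] in target axes [-0.04  5.02  0.01]
```

Emit:
send_rows:
  commands:
    - [[0,-0.3,0],[0.1,2.4,0],4]
    - [[0,0,0],[0,1.5,0],4]
    - [[0,0,0],[0,0.8,0],4]
    - [[0,0,0],[0,0,0],4]

```text
clock: 6.65
eef_pos: [0.5793, 0.0981, 0.0833]
orientation: [-0.689, -0.16, 0.161, 0.689]
contact_force: [-1.6, 0.1, 0.6]
gripper_width: 0.468
```

```bash
python3 - <<'E'
from h import *
show()
im=robot.get_image("wrist"); cv2.imwrite("pics/w4c.png",cv2.resize(im[180:380,190:450,::-1],None,fx=3,fy=3))
E
```

```text
t 6.65 p [0.5793 0.0981 0.0833] q [ 0.168  0.458 -0.07   1.043  0.    -0.29 ] w 0.468
zaz 116.23 y [-4.e-04 -0.e+00 -1.e+00] F [-1.62  0.12  0.56] M [-0.035 -0.015 -0.063]
```

View pics/w4c.png

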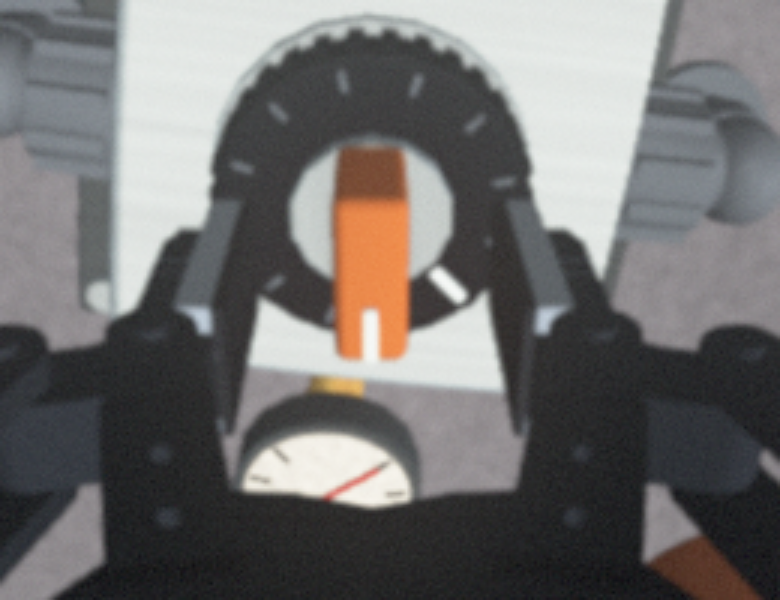

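Jaws straddle the bar evenly: bar centre at 372 between pads at 255 and 492. The pads are parallel to the bar, so I close on it.

Emit:
send_rows:
  commands:
    - [[0,0,0],[0,0.1,0],2]
    - [[0,0,0],[0,0,0],1.4]
    - [[0,0,0],[0,0,0],1.0]
    - [[0,0,0],[0,0,0],1.0]
    - [[0,0,0],[0,0,0],1.0]
  squeeze: 50

```text
clock: 7.32
eef_pos: [0.5798, 0.098, 0.0827]
orientation: [0.689, 0.161, -0.16, -0.689]
contact_force: [-0.2, -2.7, 5.8]
gripper_width: 0.125
```

```bash
python3 - <<'E'
from h import *
show()
im=robot.get_image("wrist"); cv2.imwrite("pics/w5c.png",cv2.resize(im[180:380,190:450,::-1],None,fx=3,fy=3))
for i in range(4): show(); robot.get_image("wrist")
E
```

```text
t 7.325 p [0.5798 0.098  0.0827] q [ 0.168  0.458 -0.072  1.04  -0.    -0.29 ] w 0.125
zaz 116.23 y [ 8.e-04 -2.e-04 -1.e+00] F [-0.2  -2.66  5.82] M [-0.547 -0.015 -0.012]
t 7.375 p [0.5798 0.0979 0.0828] q [ 0.168  0.458 -0.072  1.04  -0.    -0.29 ] w 0.132
zaz 116.23 y [ 9.e-04 -2.e-04 -1.e+00] F [-0.81 -2.53  6.  ] M [-0.52  -0.021  0.068]
t 7.425 p [0.5797 0.0979 0.0827] q [ 0.167  0.458 -0.072  1.04  -0.    -0.29 ] w 0.125
zaz 116.23 y [ 8.e-04 -2.e-04 -1.e+00] F [-0.32 -2.55  6.25] M [-0.591  0.01   0.072]
t 7.475 p [0.5798 0.0979 0.0827] q [ 0.168  0.458 -0.072  1.04  -0.    -0.29 ] w 0.131
zaz 116.23 y [ 8.e-04 -2.e-04 -1.e+00] F [ 0.06 -2.73  5.47] M [-0.594  0.032  0.063]
t 7.525 p [0.5798 0.0979 0.0827] q [ 0.168  0.458 -0.072  1.04  -0.    -0.29 ] w 0.128
zaz 116.23 y [ 8.e-04 -2.e-04 -1.e+00] F [-0.08 -2.63  6.03] M [-0.502  0.09   0.017]
```

View pics/w5c.png

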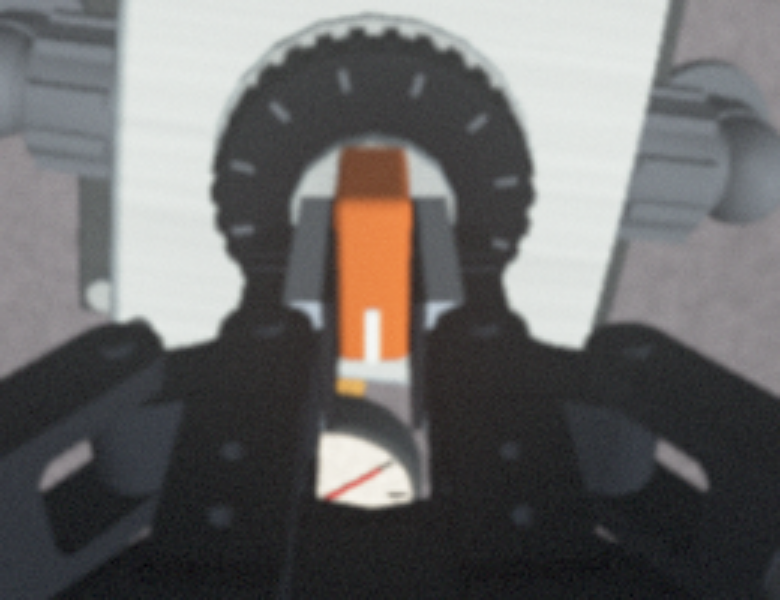

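Emit:
send_rows:
  commands:
    - [[0,4,0],[0,0,0],1.0]
    - [[0,4,0],[0,0,0],1.0]
    - [[0,4,0],[0,0,0],1.0]
    - [[0,4,0],[0,0,0],1.0]
    - [[0,0,0],[0,0,0],1.0]

```text
clock: 8.2
eef_pos: [0.5799, 0.0977, 0.0828]
orientation: [0.705, 0.063, -0.062, -0.704]
contact_force: [0.9, -4.4, 5.2]
gripper_width: 0.13
```

```bash
cat >> h.py <<'E'
def tq(n=6):
    M=[];F=[];J=[]
    for i in range(n):
        robot.get_image("wrist") if i else None
        s,R=st(); M.append(s["moment"]);F.append(s["contact_force"]);J.append(s["joint_torque"][5])
    print("t",round(s["clock"],2),"zaz",round(np.degrees(np.arctan2(R[1,2],R[0,2])),2),"q6",round(s["joint_positions"][5],3),"Mz",np.round(np.array(M)[:,2],3),"mean M",np.round(np.mean(M,0),3),"J6",np.round(J,3),"F",np.round(np.mean(F,0),1),"p",np.round(s["eef_pos"],4))
E
python3 -c "
from h import *
tq()"
```

```text
t 8.45 zaz 100.22 q6 -0.011 Mz [-0.032 -0.018 -0.026 -0.02  -0.013 -0.015] mean M [-0.945 -0.137 -0.021] J6 [ 0.78   0.226  0.04  -0.009 -0.021 -0.023] F [ 0.9 -4.6  5.7] p [0.5799 0.0977 0.0828]
```

Emit:
send_rows:
  commands:
    - [[0,2,0],[0,0,0],1.0]
    - [[0,2,0],[0,0,0],1.0]
    - [[0,0,0],[0,0,0],1.0]

```text
clock: 8.82
eef_pos: [0.5799, 0.0976, 0.0828]
orientation: [0.706, 0.038, -0.038, -0.706]
contact_force: [0.6, -5.0, 5.5]
gripper_width: 0.13
```

```bash
python3 -c "
from h import *
tq()
im=robot.get_image('wrist'); cv2.imwrite('pics/w6c.png',cv2.resize(im[180:380,190:450,::-1],None,fx=3,fy=3))"
```

```text
t 9.07 zaz 96.21 q6 0.059 Mz [-0.011 -0.026 -0.006 -0.018 -0.022 -0.027] mean M [-1.072 -0.154 -0.018] J6 [ 0.375  0.1    0.008 -0.016 -0.022 -0.023] F [ 0.7 -5.   5.5] p [0.5799 0.0976 0.0828]
```

View pics/w6c.png

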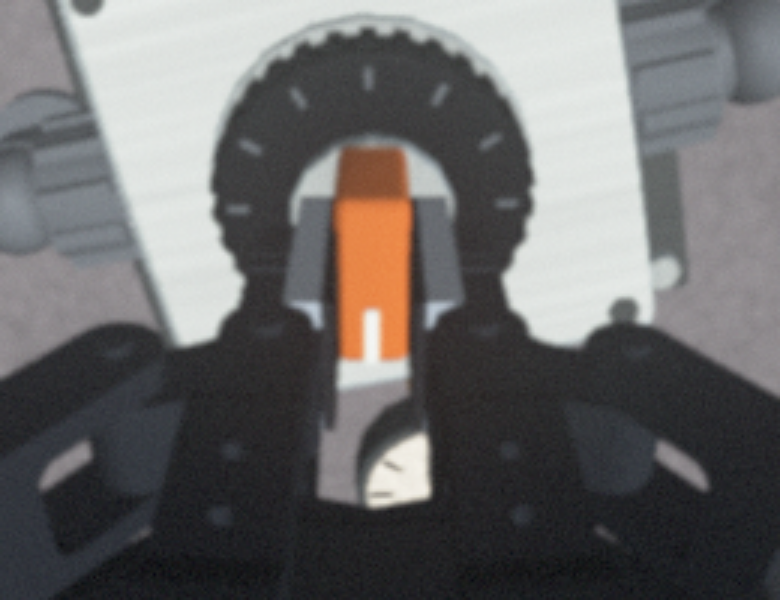

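Emit:
send_rows:
  commands:
    - [[0,1.5,0],[0,0,0],1.0]
    - [[0,1.5,0],[0,0,0],1.0]
    - [[0,0,0],[0,0,0],1.0]
    - [[0,0,0],[0,0,0],1.0]

```text
clock: 9.62
eef_pos: [0.5799, 0.0975, 0.0827]
orientation: [0.707, 0.02, -0.019, -0.706]
contact_force: [0.8, -5.1, 6.4]
gripper_width: 0.126
```

```bash
python3 -c "
from h import *
tq(4)"
```

```text
t 9.78 zaz 93.21 q6 0.111 Mz [-0.031 -0.032 -0.081 -0.022] mean M [-1.156 -0.183 -0.042] J6 [-0.012 -0.02  -0.022 -0.023] F [ 0.7 -5.3  5.7] p [0.5799 0.0975 0.0828]
```

Emit:
send_rows:
  commands:
    - [[0,1.5,0],[0,0,0],1.0]
    - [[0,1.5,0],[0,0,0],1.0]
    - [[0,0,0],[0,0,0],1.0]
    - [[0,0,0],[0,0,0],1.0]

```text
clock: 10.28
eef_pos: [0.5799, 0.0975, 0.0828]
orientation: [0.707, 0.002, -0.001, -0.707]
contact_force: [1.9, -5.9, 5.6]
gripper_width: 0.127
```

```bash
python3 -c "
from h import *
tq(4)"
```

```text
t 10.43 zaz 90.21 q6 0.164 Mz [-0.089 -0.024 -0.044  0.008] mean M [-1.229 -0.192 -0.037] J6 [-0.011 -0.02  -0.022 -0.022] F [ 1.4 -5.4  5.4] p [0.5799 0.0975 0.0828]
```

Emit:
send_rows:
  commands:
    - [[0,1.5,0],[0,-0.03,-0.05],1.0]
    - [[0,1.5,0],[0,0,0],1.0]
    - [[0,0,0],[0,0,0],1.0]
    - [[0,0,0],[0,0,0],1.0]

```text
clock: 10.92
eef_pos: [0.5798, 0.0974, 0.0828]
orientation: [0.707, -0.017, 0.018, -0.707]
contact_force: [2.6, -3.8, 3.7]
gripper_width: 0.129
```

```bash
python3 -c "
from h import *
tq(4)"
```

```text
t 11.07 zaz 87.17 q6 0.216 Mz [-0.07   0.007 -0.027 -0.033] mean M [-0.976 -0.684 -0.031] J6 [-0.013 -0.022 -0.023 -0.024] F [ 2.8 -4.4  3. ] p [0.5798 0.0974 0.0828]
```

Emit:
send_rows:
  commands:
    - [[0,1.5,0],[0,0,0],1.0]
    - [[0,1.5,0],[0,0,0],1.0]
    - [[0,0,0],[0,0,0],1.0]
    - [[0,0,0],[0,0,0],1.0]

```text
clock: 11.58
eef_pos: [0.5798, 0.0973, 0.0828]
orientation: [0.706, -0.036, 0.036, -0.706]
contact_force: [3.0, -5.2, 3.9]
gripper_width: 0.127
```

```bash
python3 -c "
from h import *
tq(4)"
```

```text
t 11.72 zaz 84.17 q6 0.268 Mz [-0.027 -0.019 -0.034 -0.042] mean M [-1.059 -0.665 -0.031] J6 [-0.012 -0.021 -0.023 -0.024] F [ 3.1 -5.1  3.3] p [0.5798 0.0973 0.0828]
```

Emit:
send_rows:
  commands:
    - [[0,2,0],[0,0,0],1.0]
    - [[0,2,0],[0,0,0],1.0]
    - [[0,0,0],[0,0,0],1.0]
    - [[0,0,0],[0,0,0],1.0]

```text
clock: 12.22
eef_pos: [0.5798, 0.0973, 0.0828]
orientation: [0.705, -0.06, 0.061, -0.704]
contact_force: [3.1, -5.3, 3.8]
gripper_width: 0.125
```

```bash
python3 -c "
from h import *
tq(2)"
```

```text
t 12.28 zaz 80.17 q6 0.338 Mz [-0.053 -0.016] mean M [-1.162 -0.691 -0.034] J6 [-0.008 -0.02 ] F [ 2.2 -5.   3.2] p [0.5798 0.0973 0.0828]
```

Emit:
send_rows:
  commands:
    - [[0,2,0],[0,0,0],1.0]
    - [[0,2,0],[0,0,0],1.0]
    - [[0,0,0],[0,0,0],1.0]
    - [[0,0,0],[0,0,0],1.0]

```text
clock: 12.78
eef_pos: [0.5798, 0.0972, 0.0828]
orientation: [0.702, -0.085, 0.085, -0.702]
contact_force: [3.3, -4.8, 3.1]
gripper_width: 0.128
```

```bash
python3 -c "
from h import *
tq(2)"
```

```text
t 12.82 zaz 76.17 q6 0.408 Mz [-0.044 -0.035] mean M [-1.266 -0.664 -0.039] J6 [-0.008 -0.02 ] F [ 3.1 -5.3  2.7] p [0.5798 0.0972 0.0828]
```

Emit:
send_rows:
  commands:
    - [[0,2,0],[0,0,0],1.0]
    - [[0,2,0],[0,0,0],1.0]
    - [[0,0,0],[0,0,0],1.0]
    - [[0,0,0],[0,0,0],1.0]

```text
clock: 13.32
eef_pos: [0.5798, 0.0971, 0.0828]
orientation: [0.699, -0.109, 0.11, -0.698]
contact_force: [3.6, -6.9, 3.2]
gripper_width: 0.127
```

```bash
python3 -c "
from h import *
tq(2)"
```

```text
t 13.38 zaz 72.16 q6 0.478 Mz [-0.026 -0.026] mean M [-1.42  -0.629 -0.026] J6 [-0.007 -0.019] F [ 3.  -6.4  3.4] p [0.5798 0.0971 0.0828]
```

Emit:
send_rows:
  commands:
    - [[0,2,0],[0,0,0],1.0]
    - [[0,2,0],[0,0,0],1.0]
    - [[0,0,0],[0,0,0],1.0]
    - [[0,0,0],[0,0,0],1.0]

```text
clock: 13.88
eef_pos: [0.5798, 0.0971, 0.0828]
orientation: [0.695, -0.134, 0.134, -0.694]
contact_force: [2.0, -6.8, 4.0]
gripper_width: 0.13
```

```bash
python3 -c "
from h import *
tq(2)"
```

```text
t 13.93 zaz 68.16 q6 0.548 Mz [-0.006 -0.019] mean M [-1.512 -0.591 -0.012] J6 [-0.007 -0.019] F [ 2.6 -7.   4.2] p [0.5798 0.0971 0.0828]
```

Emit:
send_rows:
  commands:
    - [[0,2,0],[0,0,-0.06],1.0]
    - [[0,2,0],[0,0,0],1.0]
    - [[0,0,0],[0,0,0],1.0]
    - [[0,0,0],[0,0,0],1.0]

```text
clock: 14.42
eef_pos: [0.5797, 0.0968, 0.0828]
orientation: [0.689, -0.158, 0.158, -0.689]
contact_force: [4.1, -4.8, 3.1]
gripper_width: 0.128
```

```bash
python3 -c "
from h import *
tq(2)"
```

```text
t 14.47 zaz 64.18 q6 0.617 Mz [-0.038 -0.01 ] mean M [-0.89  -0.857 -0.024] J6 [ 0.01  -0.002] F [ 4.3 -4.7  2.5] p [0.5797 0.0968 0.0828]
```

Emit:
send_rows:
  commands:
    - [[0,2,0],[0,0,0],1.0]
    - [[0,2,0],[0,0,0],1.0]
    - [[0,0,0],[0,0,0],1.0]
    - [[0,0,0],[0,0,0],1.0]

```text
clock: 14.98
eef_pos: [0.5797, 0.0968, 0.0828]
orientation: [0.683, -0.182, 0.182, -0.683]
contact_force: [3.7, -4.6, 2.2]
gripper_width: 0.127
```

```bash
python3 -c "
from h import *
tq(2)"
```

```text
t 15.03 zaz 60.18 q6 0.686 Mz [0.088 0.065] mean M [-0.98  -0.819  0.076] J6 [0.076 0.064] F [ 3.7 -4.3  2. ] p [0.5797 0.0968 0.0828]
```

J6 and Mz now both rise together at about 1 N m/rad, so the needle met the seat near 65°. I continue in small steps.

Emit:
send_rows:
  commands:
    - [[0,1,0],[0,0,0],1.0]
    - [[0,1,0],[0,0,0],1.0]
    - [[0,1,0],[0,0,0],1.0]
    - [[0,0,0],[0,0,0],1.0]
    - [[0,0,0],[0,0,0],1.0]

```text
clock: 15.65
eef_pos: [0.5797, 0.0968, 0.0828]
orientation: [0.678, -0.199, 0.2, -0.678]
contact_force: [3.0, -4.3, 2.4]
gripper_width: 0.124
```

```bash
python3 -c "
from h import *
tq(6)"
```

```text
t 15.9 zaz 57.18 q6 0.739 Mz [0.152 0.145 0.092 0.118 0.109 0.042] mean M [-1.037 -0.865  0.11 ] J6 [0.129 0.123 0.122 0.122 0.122 0.122] F [ 3.5 -4.7  2.8] p [0.5797 0.0968 0.0828]
```

Emit:
send_rows:
  commands:
    - [[0,1,0],[0,0,0],1.0]
    - [[0,1,0],[0,0,0],1.0]
    - [[0,0.5,0],[0,0,0],1.0]
    - [[0,0,0],[0,0,0],1.0]
    - [[0,0,0],[0,0,0],1.0]

```text
clock: 16.52
eef_pos: [0.5797, 0.0968, 0.0828]
orientation: [0.674, -0.214, 0.215, -0.674]
contact_force: [3.0, -5.3, 2.2]
gripper_width: 0.132
```

```bash
python3 -c "
from h import *
tq(8)
im=robot.get_image('wrist'); cv2.imwrite('pics/w7c.png',cv2.resize(im[180:380,190:450,::-1],None,fx=3,fy=3))"
```

```text
t 16.88 zaz 54.68 q6 0.782 Mz [0.168 0.168 0.211 0.233 0.172 0.164 0.176 0.168] mean M [-1.072 -0.819  0.183] J6 [0.178 0.175 0.174 0.174 0.174 0.174 0.174 0.174] F [ 3.3 -5.2  2.5] p [0.5797 0.0968 0.0828]
```

View pics/w7c.png

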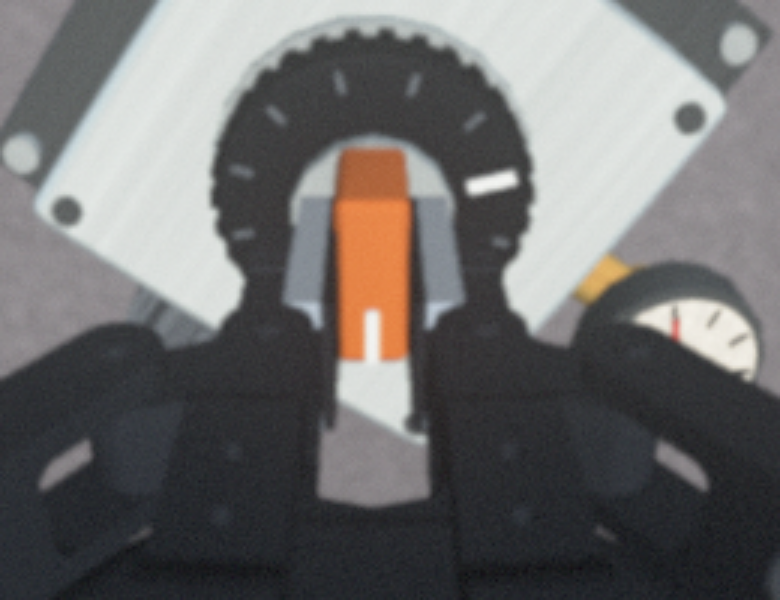

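Hold torque is 0.174 N m on J6, with Mz averaging 0.18, so it is snug and well under 0.32. In the view, the ring's mark (490,183) has moved with the valve body. I release and lift.

Emit:
send_rows:
  commands:
    - [[0,0,0],[0,0,0],2.0]
    - [[0,0,0],[0,0,0],4.0]
    - [[0,0,0],[0,0,0],4.0]
    - [[0,0,0],[0,-2,0],4.0]
    - [[0,0,0],[0,-2.7,0],4.0]

```text
clock: 17.55
eef_pos: [0.5786, 0.097, 0.1295]
orientation: [0.674, -0.215, 0.214, -0.674]
contact_force: [0.4, 0.5, 0.4]
gripper_width: 0.47
```

Emit:
send_rows:
  commands:
    - [[0,0,0],[0,-5,0],5]
    - [[0,0,0],[0,-5,0],5]
    - [[0,0,0],[0,0,0],5]
    - [[0,0,0],[0,0,0],5]

```text
clock: 18.05
eef_pos: [0.5791, 0.0971, 0.2291]
orientation: [0.674, -0.214, 0.214, -0.674]
contact_force: [-1.3, -0.0, -0.2]
gripper_width: 0.586
```

```bash
python3 - <<'E'
from h import *
show()
c=robot.get_calibration("wrist");K,E=c["camera_matrix"],c["extrinsics"]
im=robot.get_image("wrist"); cv2.imwrite("pics/w8.png",im[:,:,::-1])
for t in ["cap_seat","knob_grip","ring_mark"]:
    print(t,[(np.round(d["xyz"],4).tolist(),round(d["confidence"],2)) for d in robot.landmark_of(t,"wrist")])
np.savez("w8.npz",K=K,E=E)
im=robot.get_image("top"); cv2.imwrite("pics/t8.png",im[:,:,::-1])
E
```

```text
t 18.05 p [0.5791 0.0971 0.2291] q [0.166 0.399 0.215 1.387 0.    0.782] w 0.586
zaz 54.74 y [-5.e-04  0.e+00 -1.e+00] F [-1.31 -0.   -0.18] M [-0.001  0.031 -0.027]
cap_seat [([0.3413, 0.0143, 0.0531], 0.86), ([0.5766, 0.0952, 0.0481], 0.68)]
knob_grip [([0.5787, 0.0998, 0.0925], 0.8), ([0.3362, 0.017, 0.0908], 0.61)]
ring_mark [([0.5896, 0.123, 0.0696], 0.95), ([0.3591, 0.0324, 0.0726], 0.79)]
```

View pics/w8.png

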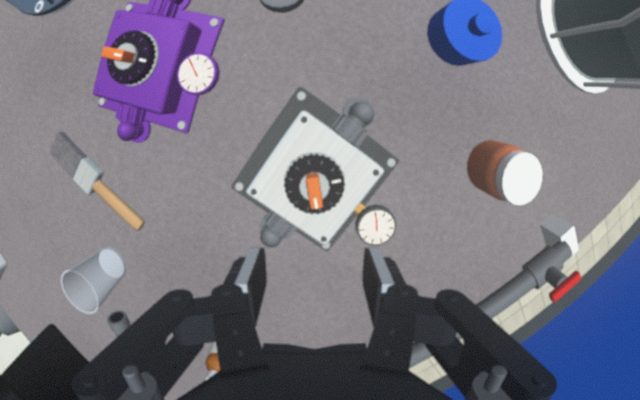

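```bash
python3 - <<'E'
from h import *
for n,cx,mk in (("w2",(316,187),(334,204)),("w8",(314,183),(336,181))):
    d=np.load(n+".npz");K,E=d["K"],d["E"]
    im=cv2.imread(f"pics/{n}.png"); b,g,r=[im[:,:,i].astype(int) for i in range(3)]
    I=np.indices(r.shape); m=np.hypot(I[0]-mk[1],I[1]-mk[0])<7
    w=np.clip((r+g+b)/3-110,0,None)*m; uv=[(w*I[1]).sum()/w.sum(),(w*I[0]).sum()/w.sum()]
    P=onplane(uv,K,E,.070)[0]
    o=(r>150)&(r-b>80)&(np.hypot(I[0]-cx[1],I[1]-cx[0])<28); yy,xx=np.nonzero(o)
    Q=onplane(np.stack([xx,yy],1),K,E,.0995)[:,:2]; rc=cv2.minAreaRect((Q*1000).astype(np.float32))
    print(n,"mark",uv,np.round(P,4),"bar",rc)
    for c in [(.5795,.0972)]:
        v=P[:2]-c; print(np.linalg.norm(v),np.degrees(np.arctan2(v[1],v[0])))
d=np.load("w8.npz");K,E=d["K"],d["E"]
im=cv2.imread("pics/w8.png").astype(int); b,g,r=im[:,:,0],im[:,:,1],im[:,:,2]
for t in ["cap_grip","cap_mouth"]:
    print(t,[(np.round(x["xyz"],4).tolist(),round(x["confidence"],2)) for x in robot.landmark_of(t,"wrist")])
E
python3 -c "
import cv2;a=cv2.imread('pics/t8.png');b=cv2.imread('pics/top0.png')
import numpy as np
c=np.hstack([cv2.resize(x[155:215,220:300],None,fx=5,fy=5,interpolation=cv2.INTER_CUBIC) for x in (b,a)]);cv2.imwrite('pics/cmp.png',c)"
```

```text
w2 mark [np.float64(334.13047831780017), np.float64(204.9539397673881)] [0.5877 0.1198 0.07  ] bar ((577.6731567382812, 96.87367248535156), (29.81227684020996, 11.657751083374023), 25.822790145874023)
0.02404754736512541 70.18295397035163
w8 mark [np.float64(335.7948831542806), np.float64(180.89445121275887)] [0.5871 0.1169 0.07  ] bar ((576.5153198242188, 97.78356170654297), (11.805599212646484, 32.717647552490234), 62.89413070678711)
0.021125255885294153 69.01574361783297
cap_grip [([0.5388, 0.3465, 0.0641], 0.64)]
cap_mouth [([0.5296, 0.346, -0.0002], 0.8)]
```

View pics/cmp.png

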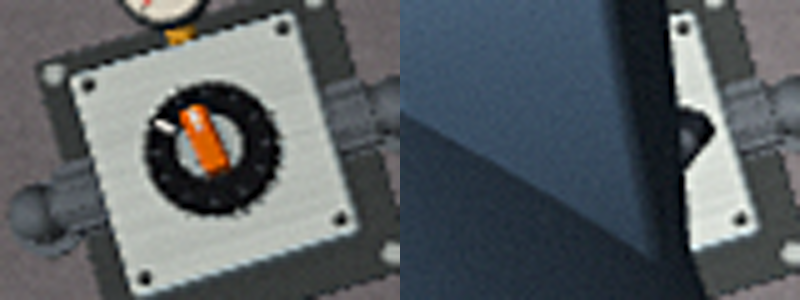

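```bash
python3 -c "
from h import *
plan([.534,.346,.2],54.74)
for n in ('media_jar','union_nut'): print([(np.round(x['xyz'],4).tolist(),round(x['confidence'],2)) for x in robot.landmark_of(n,'wrist')][:2])"
```

```text
rotvec tool deg [ 0.04 -0.   -0.04] shift now-axes cm [-18.05   2.91  17.74] in target axes [-18.05   2.91  17.74]
[([0.7053, 0.2976, -0.0045], 0.88)]
[]
```

Emit:
send_rows:
  commands:
    - [[0,0,0],[-4,0,4],6]
    - [[0,0,0],[-4,0,4],6]
    - [[0,0,0],[-4,0,4],6]
    - [[0,0,0],[-4,0,4],6]
    - [[0,0,0],[-2.05,1.5,1.74],6]

```text
clock: 19.12
eef_pos: [0.5338, 0.3491, 0.2149]
orientation: [-0.674, 0.213, -0.214, 0.675]
contact_force: [0.4, -0.3, -0.4]
gripper_width: 0.706
```

Emit:
send_rows:
  commands:
    - [[0,0,0],[0,1.5,0],5]
    - [[0,0,0],[0,0,0],5]
    - [[0,0,0],[0,0,0],5]

```text
clock: 19.5
eef_pos: [0.5347, 0.3452, 0.2003]
orientation: [-0.674, 0.214, -0.215, 0.674]
contact_force: [-0.5, -0.5, 0.1]
gripper_width: 0.585
```

```bash
python3 - <<'E'
from h import *
show()
c=robot.get_calibration("wrist");K,E=c["camera_matrix"],c["extrinsics"];np.savez("w9.npz",K=K,E=E)
im=robot.get_image("wrist"); cv2.imwrite("pics/w9.png",im[:,:,::-1])
for t in ["cap_grip","cap_mouth","cap"]:
    print(t,[(np.round(d["xyz"],4).tolist(),round(d["confidence"],2)) for d in robot.landmark_of(t,"wrist")])
im=robot.get_image("top"); cv2.imwrite("pics/t9.png",im[:,:,::-1])
b=cv2.imread('pics/top0.png')
cc=np.hstack([cv2.resize(x[155:215,220:300],None,fx=5,fy=5,interpolation=cv2.INTER_CUBIC) for x in (b,im[:,:,::-1])]);cv2.imwrite('pics/cmp2.png',cc)
E
```

```text
t 19.5 p [0.5347 0.3452 0.2003] q [ 0.573  0.511  0.315  1.374 -0.     1.19 ] w 0.585
zaz 54.67 y [ 5.e-04  2.e-04 -1.e+00] F [-0.49 -0.52  0.06] M [-0.048  0.028 -0.031]
cap_grip [([0.5365, 0.3506, 0.0643], 0.81), ([0.5303, 0.3457, 0.0026], 0.27)]
cap_mouth [([0.3706, 0.1956, -0.0], 0.31)]
cap [([0.5331, 0.3469, 0.0016], 0.87)]
```

View pics/w9.png

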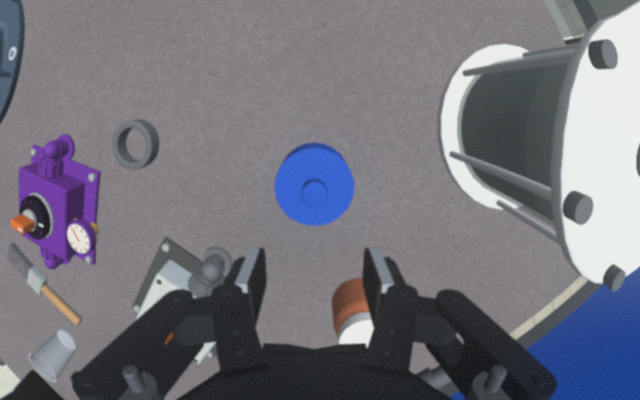

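View pics/cmp2.png

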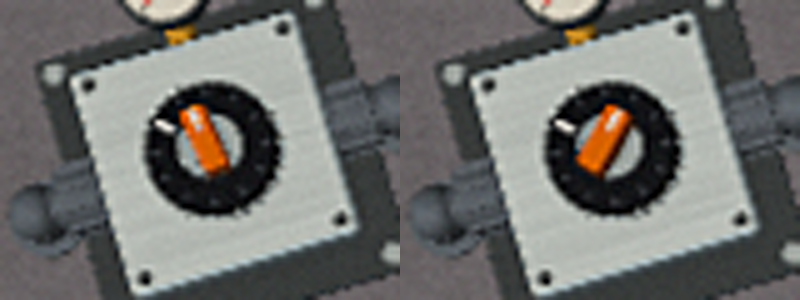

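The ring's mark is at the same pixel before and after, and only the orange bar has turned. Next is the exact position of the cap grip.

```bash
python3 - <<'E'
from h import *
d=np.load("w9.npz");K,E=d["K"],d["E"]
im=cv2.imread("pics/w9.png")
cv2.imwrite("pics/w9c.png",cv2.resize(im[135:235,265:365],None,fx=6,fy=6,interpolation=cv2.INTER_CUBIC))
b,g,r=[im[:,:,i].astype(int) for i in range(3)]
m=((b-r>80)).astype(np.uint8); I=np.indices(m.shape); m[np.hypot(I[0]-185,I[1]-315)>48]=0
cn=max(cv2.findContours(m,0,cv2.CHAIN_APPROX_NONE)[0],key=cv2.contourArea)[:,0]
lo=cn[cn[:,1]>188]
for z,c in ((.054,lo),):
    P=onplane(c,K,E,z)[:,:2]; A=np.c_[2*P,np.ones(len(P))]; s=np.linalg.lstsq(A,(P**2).sum(1),rcond=None)[0]
    print("body top circle",s[:2],np.sqrt(s[2]+s[:2]@s[:2]))
print(onplane((314.5,193.),K,E,.078))
E
```

```text
body top circle [0.53333192 0.34486757] 0.03809081837979785
[[0.53246521 0.34609556 0.078     ]]
```

View pics/w9c.png

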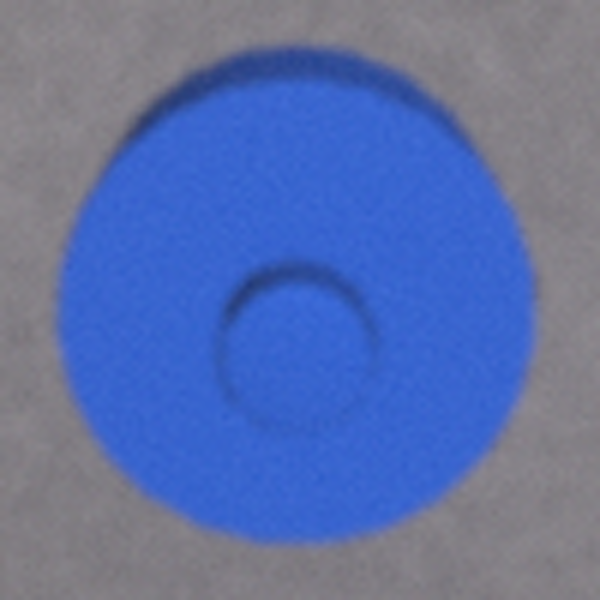

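```bash
python3 -c "
from h import *
plan([.534,.345,.059],54.67)"
```

```text
rotvec tool deg [-0.04  0.03  0.01] shift now-axes cm [-1.000e-02  1.411e+01 -1.100e-01] in target axes [-1.000e-02  1.411e+01 -1.000e-01]
```

Emit:
send_rows:
  commands:
    - [[0,0,0],[0,4,-0.05],4.5]
    - [[0,0,0],[0,4,0],4.5]
    - [[0,0,0],[0,3,0],4.5]
    - [[0,0,0],[0,1.5,0],4.5]
    - [[0,0,0],[0,0,0],4.5]
  squeeze: 20

```text
clock: 20.38
eef_pos: [0.5338, 0.3455, 0.0744]
orientation: [0.674, -0.214, 0.214, -0.674]
contact_force: [-0.1, 0.3, -0.4]
gripper_width: 0.529
```

```bash
python3 - <<'E'
from h import *
show()
im=robot.get_image("wrist"); cv2.imwrite("pics/w10c.png",cv2.resize(im[150:380,190:450,::-1],None,fx=2.6,fy=2.6))
E
```

```text
t 20.375 p [0.5338 0.3455 0.0744] q [0.574 0.56  0.072 1.084 0.    1.19 ] w 0.529
zaz 54.73 y [-8.e-04 -5.e-04 -1.e+00] F [-0.1   0.28 -0.41] M [-0.038  0.029  0.027]
```

View pics/w10c.png

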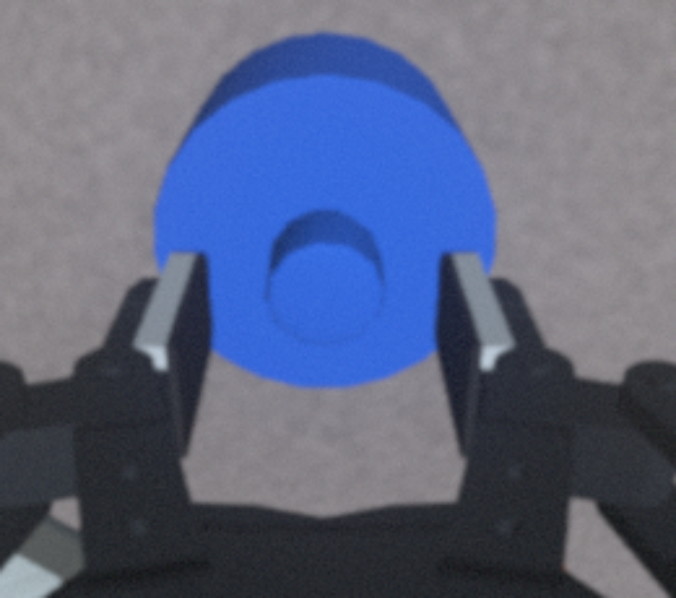

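Well centred: the grip sits at (325,292) between the pads at 207 and 441. I descend and do a light centring grip, then regrip at 90° so the cap sits exactly on the tool axis.

Emit:
send_rows:
  commands:
    - [[0,0,0],[0,1.0,0],4.5]
    - [[0,0,0],[0,0.5,0],4.5]
    - [[0,0,0],[0,0,0],2.5]
    - [[0,0,0],[0,0,0],2.2]
    - [[0,0,0],[0,0,0],2.2]

```text
clock: 21.05
eef_pos: [0.5341, 0.3457, 0.0598]
orientation: [-0.674, 0.214, -0.214, 0.674]
contact_force: [-0.2, 0.3, -0.7]
gripper_width: 0.274
```

```bash
python3 - <<'E'
from h import *
show()
im=robot.get_image("wrist"); cv2.imwrite("pics/w11c.png",cv2.resize(im[150:380,190:450,::-1],None,fx=2.6,fy=2.6))
E
```

```text
t 21.05 p [0.5341 0.3457 0.0598] q [ 0.574  0.569  0.05   1.051 -0.     1.19 ] w 0.274
zaz 54.74 y [ 2.e-04  1.e-04 -1.e+00] F [-0.21  0.29 -0.73] M [-0.036 -0.081  0.009]
```

View pics/w11c.png

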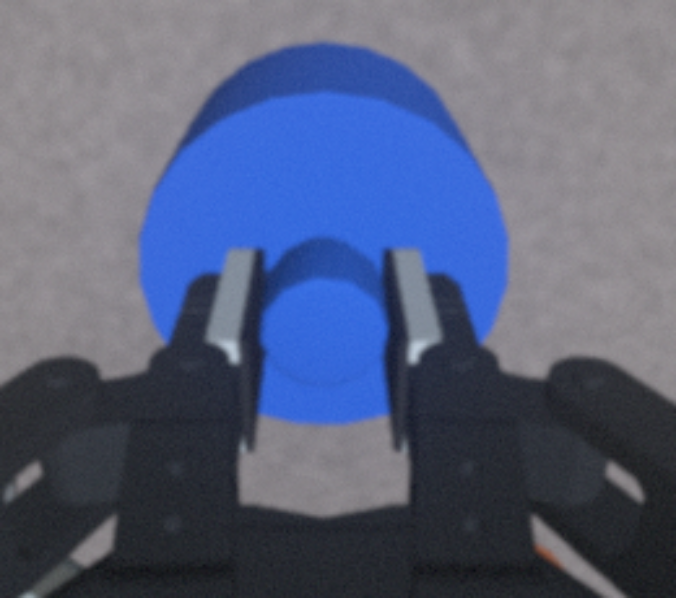

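Emit:
send_rows:
  commands:
    - [[0,0,0],[0,0,0],2.0]
    - [[0,0,0],[0,0,0],4.5]
    - [[0,0,0],[0,0,0],4.5]
    - [[0,0,0],[0,0,0],4.5]
    - [[0,-10,0],[0,0,0],4.5]

```text
clock: 21.72
eef_pos: [0.534, 0.3457, 0.0596]
orientation: [-0.69, 0.154, -0.154, 0.69]
contact_force: [0.6, -0.1, 0.3]
gripper_width: 0.524
```

Emit:
send_rows:
  commands:
    - [[0,-10,0],[0,0,0],4.5]
    - [[0,-10,0],[0,0,0],4.5]
    - [[0,-10,0],[0,0,0],4.5]
    - [[0,-10,0],[0,0,0],4.5]
    - [[0,-10,0],[0,0,0],4.5]

```text
clock: 22.35
eef_pos: [0.534, 0.3457, 0.0596]
orientation: [-0.69, -0.153, 0.153, 0.69]
contact_force: [-0.2, -0.1, 0.2]
gripper_width: 0.527
```

Emit:
send_rows:
  commands:
    - [[0,-10,0],[0,0,0],4.5]
    - [[0,-10,0],[0,0,0],4.5]
    - [[0,-10,0],[0,0,0],4.5]
    - [[0,0,0],[0,0,0],4.5]
    - [[0,0,0],[0,0,0],2.5]

```text
clock: 22.98
eef_pos: [0.534, 0.3457, 0.0596]
orientation: [-0.629, -0.324, 0.324, 0.629]
contact_force: [-0.7, -0.7, -0.2]
gripper_width: 0.332
```

Emit:
send_rows:
  commands:
    - [[0,0,0],[0,0,0],2.2]
    - [[0,0,0],[0,0,0],2.0]
    - [[0,0,0],[0,0,0],2.0]
    - [[0,0,0],[0,0,0],2.0]
  squeeze: 25

```text
clock: 23.48
eef_pos: [0.534, 0.3457, 0.0597]
orientation: [0.628, 0.325, -0.325, -0.628]
contact_force: [0.3, -0.8, 1.1]
gripper_width: 0.272
```

```bash
python3 - <<'E'
from h import *
show()
im=robot.get_image("wrist"); cv2.imwrite("pics/w12c.png",cv2.resize(im[150:380,190:450,::-1],None,fx=2.6,fy=2.6))
show()
plan([.579,.0968,.22],144.7)
E
```

```text
t 23.475 p [0.534  0.3457 0.0597] q [ 0.574  0.569  0.049  1.05  -0.    -0.381] w 0.272
zaz 144.72 y [ 1.e-04  0.e+00 -1.e+00] F [ 0.28 -0.82  1.07] M [-0.117  0.104 -0.018]
t 23.525 p [0.534  0.3457 0.0597] q [ 0.575  0.57   0.049  1.05   0.    -0.381] w 0.274
zaz 144.73 y [ 1.e-04  1.e-04 -1.e+00] F [-0.34 -1.37  1.83] M [-0.136  0.056 -0.005]
rotvec tool deg [0.   0.03 0.01] shift now-axes cm [-17.72 -16.03 -18.05] in target axes [-17.71 -16.03 -18.06]
```

View pics/w12c.png

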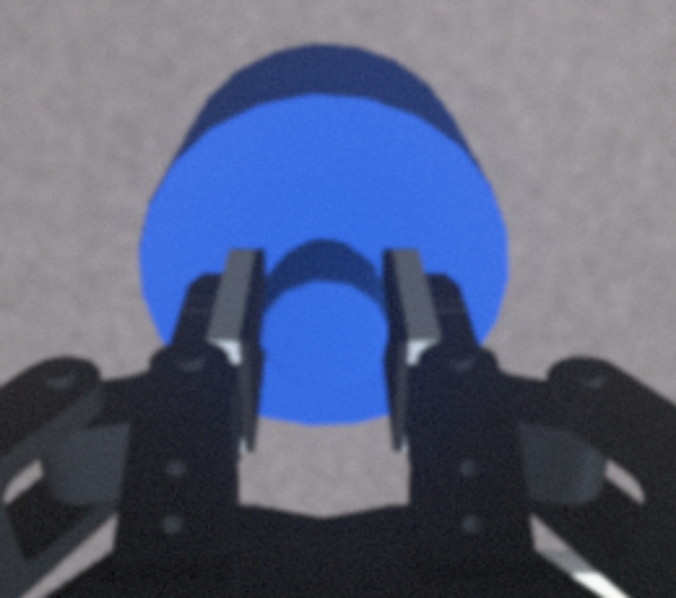

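Emit:
send_rows:
  commands:
    - [[0,0,0],[0,-1,0],2.0]
    - [[0,0,0],[0,-2.5,0],2.0]
    - [[0,0,0],[0,-4,0],2.0]
    - [[0,0,0],[0,-4,0],2.0]
    - [[0,0,0],[0,-2.5,0],2.0]

```text
clock: 24.15
eef_pos: [0.5343, 0.3459, 0.2024]
orientation: [-0.628, -0.326, 0.324, 0.628]
contact_force: [0.7, 0.2, -0.9]
gripper_width: 0.268
```

Emit:
send_rows:
  commands:
    - [[0,0,0],[-2,0,-2],2.0]
    - [[0,0,0],[-3.5,0,-3.5],2.0]
    - [[0,0,0],[-3.5,0,-3.5],2.0]
    - [[0,0,0],[-3.5,0,-3.6],2.0]
    - [[0,0,0],[-3.2,0,-3.4],2.0]

```text
clock: 24.78
eef_pos: [0.5741, 0.1234, 0.2003]
orientation: [0.628, 0.325, -0.325, -0.628]
contact_force: [1.0, 1.1, -1.6]
gripper_width: 0.266
```

Emit:
send_rows:
  commands:
    - [[0,0,0],[-2,0,-2.05],2.0]
    - [[0,0,0],[0,0,0],2.0]
    - [[0,0,0],[0,0,0],2.0]

```text
clock: 25.15
eef_pos: [0.5792, 0.0974, 0.2]
orientation: [-0.628, -0.325, 0.325, 0.628]
contact_force: [0.4, 0.9, -0.9]
gripper_width: 0.263
```

```bash
python3 - <<'E'
from h import *
show()
im=robot.get_image("wrist"); cv2.imwrite("pics/w13.png",im[:,:,::-1])
show()
plan([.579,.0968,.1117],144.7)
E
```

```text
t 25.15 p [0.5792 0.0974 0.2   ] q [ 0.166  0.402  0.146  1.314  0.    -0.789] w 0.263
zaz 144.73 y [ 3.e-04  3.e-04 -1.e+00] F [ 0.42  0.92 -0.85] M [ 0.029 -0.034 -0.025]
t 25.2 p [0.5791 0.0977 0.1999] q [ 0.167  0.402  0.146  1.314  0.    -0.789] w 0.268
zaz 144.78 y [ 3.e-04  3.e-04 -1.e+00] F [ 0.51  0.01 -1.41] M [0.082 0.02  0.049]
rotvec tool deg [0.   0.08 0.02] shift now-axes cm [-0.09  8.82 -0.05] in target axes [-0.08  8.82 -0.05]
```

View pics/w13.png

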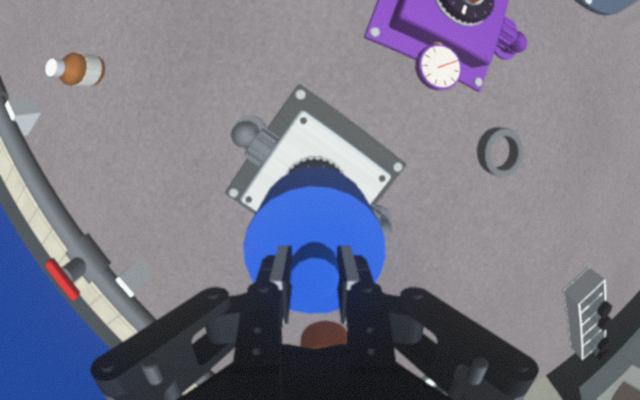

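Emit:
send_rows:
  commands:
    - [[0,0,0],[-0.08,2,-0.05],2.0]
    - [[0,0,0],[0,2,0],2.0]
    - [[0,0,0],[0,1.5,0],2.0]
    - [[0,0,0],[0,1,0],2.0]
    - [[0,0,0],[0,0,0],2.0]

```text
clock: 25.82
eef_pos: [0.5788, 0.0962, 0.1342]
orientation: [-0.628, -0.325, 0.325, 0.628]
contact_force: [0.3, 0.7, -0.6]
gripper_width: 0.268
```

```bash
python3 - <<'E'
from h import *
show()
im=robot.get_image("wrist"); cv2.imwrite("pics/w14.png",im[:,:,::-1])
im=robot.get_image("scene"); cv2.imwrite("pics/s14c.png",cv2.resize(im[140:280,250:450,::-1],None,fx=4,fy=4,interpolation=cv2.INTER_CUBIC))
plan([.579,.0968,.1117],144.7)
E
```

```text
t 25.825 p [0.5788 0.0962 0.1342] q [ 0.165  0.425  0.013  1.159  0.    -0.791] w 0.268
zaz 144.75 y [-8.e-04 -1.e-04 -1.e+00] F [ 0.3   0.66 -0.59] M [-0.033 -0.015  0.029]
rotvec tool deg [0.02 0.04 0.03] shift now-axes cm [0.03 2.34 0.07] in target axes [0.03 2.34 0.07]
```

View pics/s14c.png

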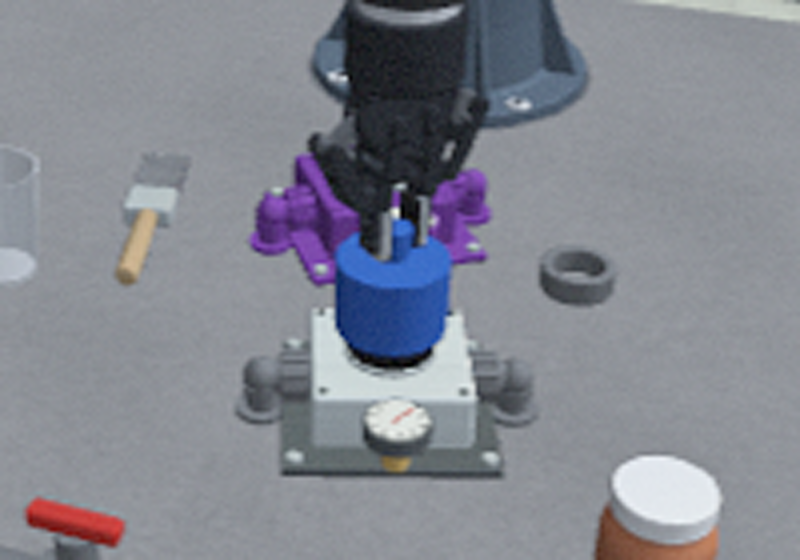

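View pics/w14.png

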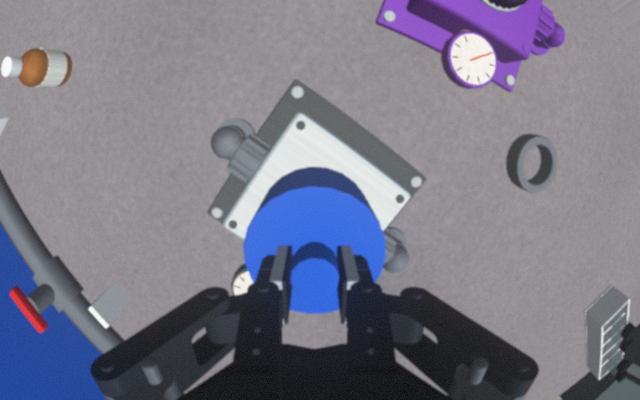

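Emit:
send_rows:
  commands:
    - [[0,0,0],[0.03,0.5,0.05],2.0]
    - [[0,0,0],[0,0.5,0],2.0]
    - [[0,0,0],[0,0.4,0],2.0]
    - [[0,0,0],[0,0.2,0],2.0]
    - [[0,0,0],[0,0,0],2.0]

```text
clock: 26.55
eef_pos: [0.5788, 0.0965, 0.1185]
orientation: [-0.628, -0.325, 0.325, 0.628]
contact_force: [0.3, -0.3, -1.5]
gripper_width: 0.268
```

Emit:
send_rows:
  commands:
    - [[0,0,0],[0,0.15,0],2.0]
    - [[0,0,0],[0,0.15,0],2.0]
    - [[0,0,0],[0,0.1,0],2.0]
    - [[0,0,0],[0,0,0],2.0]

```text
clock: 27.05
eef_pos: [0.5788, 0.0965, 0.1145]
orientation: [-0.628, -0.325, 0.325, 0.628]
contact_force: [0.4, 0.0, -0.5]
gripper_width: 0.266
```

```bash
python3 -c "
from h import *
tq(3); plan([.579,.0968,.1117],144.7)"
```

```text
t 27.15 zaz 144.74 q6 -0.79 Mz [ 0.02  -0.042 -0.033] mean M [-0.027  0.008 -0.018] J6 [ 0. -0.  0.] F [ 0.3  0.1 -0.4] p [0.5789 0.0965 0.1146]
rotvec tool deg [0.   0.04 0.  ] shift now-axes cm [0.03 0.29 0.01] in target axes [0.03 0.29 0.01]
```

Emit:
send_rows:
  commands:
    - [[0,0,0],[0,0.1,0],2.0]
    - [[0,0,0],[0,0.1,0],2.0]
    - [[0,0,0],[0,0.05,0],2.0]
    - [[0,0,0],[0,0,0],2.0]

```text
clock: 27.65
eef_pos: [0.5789, 0.0965, 0.1121]
orientation: [-0.628, -0.325, 0.325, 0.628]
contact_force: [0.5, -0.3, -0.9]
gripper_width: 0.268
```

```bash
python3 -c "
from h import *
tq(3)"
```

```text
t 27.75 zaz 144.74 q6 -0.79 Mz [ 0.038 -0.005  0.031] mean M [ 0.006 -0.025  0.021] J6 [-0.  0. -0.] F [ 0.2 -0.3 -1. ] p [0.5789 0.0965 0.1121]
```

Emit:
send_rows:
  commands:
    - [[0,0,0],[0,0.05,0],2.0]
    - [[0,0,0],[0,0.05,0],2.0]
    - [[0,0,0],[0,0,0],2.0]

```text
clock: 28.12
eef_pos: [0.5789, 0.0966, 0.1116]
orientation: [-0.628, -0.325, 0.325, 0.628]
contact_force: [-4.3, -0.3, 7.3]
gripper_width: 0.268
```

```bash
python3 -c "
from h import *
tq(3)"
```

```text
t 28.23 zaz 144.74 q6 -0.79 Mz [ 0.029 -0.015  0.007] mean M [0.011 0.628 0.007] J6 [-0.002 -0.002 -0.002] F [-3.5 -0.   6.9] p [0.579  0.0966 0.1117]
```

The cap met the top face at TCP 0.1117, exactly the predicted height, with about 7 N. I ease off and release.

Emit:
send_rows:
  commands:
    - [[0,0,0],[0,-0.03,0],2.0]
    - [[0,0,0],[0,0,0],3.0]
    - [[0,0,0],[0,0,0],4.5]
    - [[0,0,0],[0,0,0],4.5]
    - [[0,0,0],[0,0,0],4.5]

```text
clock: 28.85
eef_pos: [0.5789, 0.0965, 0.1113]
orientation: [-0.628, -0.325, 0.325, 0.628]
contact_force: [-0.1, 0.2, 0.6]
gripper_width: 0.525
```

Emit:
send_rows:
  commands:
    - [[0,0,0],[0,-1,0],4.5]
    - [[0,0,0],[0,-3,0],4.5]
    - [[0,0,0],[0,-5,0],4.5]
    - [[0,0,0],[0,-4,0],4.5]
    - [[0,0,0],[0,0,0],4.5]

```text
clock: 29.48
eef_pos: [0.5803, 0.0968, 0.2452]
orientation: [0.629, 0.327, -0.323, -0.627]
contact_force: [0.1, -0.2, 0.1]
gripper_width: 0.526
```

Emit:
send_rows:
  commands:
    - [[0,0,0],[4,0,4],4.5]
    - [[0,0,0],[4,0,4],4.5]
    - [[0,0,0],[4,0,4],4.5]
    - [[0,0,0],[3,0,3],4.5]
    - [[0,0,0],[0,0,0],4.5]

```text
clock: 30.1
eef_pos: [0.5418, 0.3082, 0.2404]
orientation: [-0.627, -0.326, 0.327, 0.628]
contact_force: [-0.3, -0.0, 0.0]
gripper_width: 0.528
```

```bash
python3 - <<'E'
from h import *
show()
im=robot.get_image("scene"); cv2.imwrite("pics/s15.png",im[:,:,::-1]);cv2.imwrite("pics/s15c.png",cv2.resize(im[150:290,250:450,::-1],None,fx=4,fy=4,interpolation=cv2.INTER_CUBIC))
for t in ["cap_grip","cap_mouth"]:
    print(t,[(np.round(d["xyz"],4).tolist(),round(d["confidence"],2)) for d in robot.landmark_of(t,"scene")])
im=robot.get_image("top"); cv2.imwrite("pics/t15.png",im[:,:,::-1])
for t in ["cap_grip","cap_mouth"]:
    print(t,[(np.round(d["xyz"],4).tolist(),round(d["confidence"],2)) for d in robot.landmark_of(t,"top")])
E
```

```text
t 30.1 p [0.5418 0.3082 0.2404] q [ 0.517  0.484  0.371  1.46   0.    -0.442] w 0.528
zaz 144.94 y [-1.3e-03 -3.0e-04 -1.0e+00] F [-0.31 -0.03  0.  ] M [-0.051 -0.019 -0.004]
cap_grip [([0.5758, 0.0945, 0.1216], 0.55)]
cap_mouth [([0.58, 0.0954, 0.0484], 0.69)]
cap_grip [([0.5774, 0.0967, 0.1216], 0.9), ([0.5072, -0.2463, 0.0049], 0.24)]
cap_mouth [([0.578, 0.0951, 0.0534], 0.68)]
```

View pics/s15c.png

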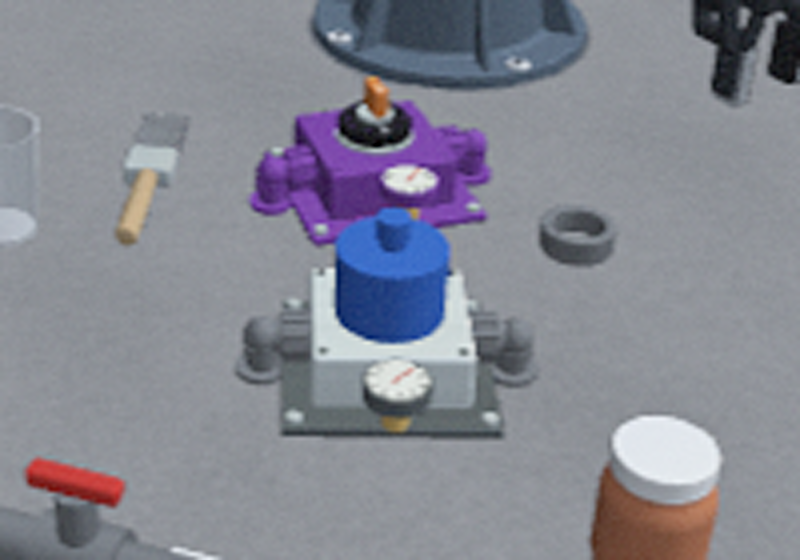

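View pics/t15.png

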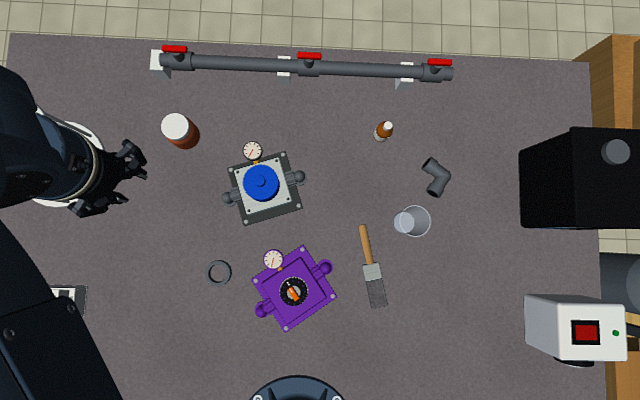

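View pics/s15.png

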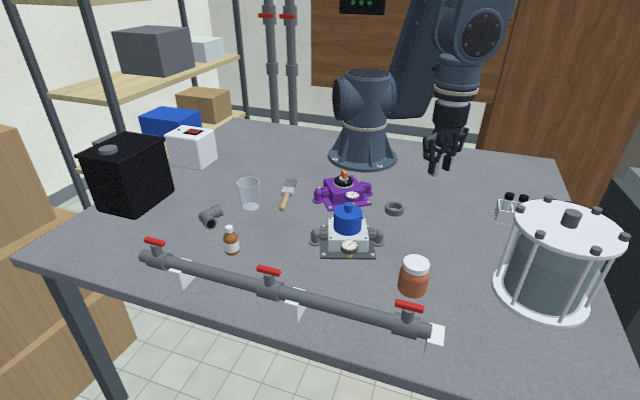

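The cap stands upright and flush on the top face in scene (348,218) and top (261,183). The bystanders are at their original pixels and the gripper is clear, so I hand in.

```bash
python3 -c "
from h import *
print(robot.job_done())"
```

```text
the job is handed in; nothing more can be done
None
```

The gas is shut off at the aluminium valve, the blue cap is seated over it, and the job is handed in at about 30 s of robot time (limit 72 s). No verdict was reported.

- **Fine knob:** I turned only the orange bar about 61° clockwise. The needle met the seat about 51° in, and I nipped it up to a holding torque of 0.174 N m (wrist moment averaged 0.18; 0.16–0.26 is snug). I estimate the peak while turning was no more than 0.23 N m; I did not measure it directly. After release the bar eased back to about −27°, still just past the seat angle of about −25°.
- **Coarse ring:** In the top camera the index mark sits on the same pixel before and after. The wrist camera gave 70.2° before and 69.0° after, which I take as measurement noise and is inside the 5° limit.
- **Cap:** I first centred it on the tool axis with two light grips at 90° to each other. It met the top face at exactly the height worked out beforehand, with about 7 N and no jam on the disc, and I let go. The last camera readings put its rim centre at about (0.579, 0.095, 0.048–0.053), which agrees with the valve axis within camera accuracy.
- **Everything else:** The bystanders are where they started in the last pictures, and the gripper is clear with contact forces near zero.

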